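Demould a junction housing and stack it with its cover in the welding nest

ROBOT

A 6-joint arm with a two-finger parallel gripper is mounted at the origin on the work surface. World frame = base frame: x ahead of the robot, y to its left, z up, the work surface at z = 0. Lengths are in m, angles in rad, forces in N, time in s.
With the tool pointing down it reaches from about 0.325 to 0.775 m from the base axis. Payload 5.5 kg.
Tool frame: the origin (TCP) lies where the fingers leave the gripper's body, on its centre line; the fingertips stand 73 mm ahead of it and the grasp point (between the pads) lies 54 mm ahead of it; z points along the fingers, y is the line along which they close (so a half turn about z gives the same grasp; the last joint's range is limited). The gripper opens to 85 mm and grips with 20 to 120 N. Pads are 22 mm wide; open, the fingers measure 114 mm over their backs; the gripper's body (76 mm by 85 mm) begins 54 mm behind the grasp point. The pads swing forward as they close: fully open they stand 13 mm farther back than shut.
Start: joints at [-1.282, 0.091, 1.231, -0, 1.82, -0.057], TCP at [0.203, -0.564, 0.304] pointing down, gripper open.
Joint ranges: [-2.87, 2.87], [-0.86, 2.18], [0.17, 2.46], [-1.51, 4.65], [0.06, 2.69], [-2.65, 2.65]. Speed limits (rad/s): [2.57, 2.57, 3.01, 3.14, 3.14, 3.14].

INTERFACE

Orientations are given as a unit quaternion [w, x, y, z].
In Python, from rig import * gives the robot as it stands.
- The arm moves only by the shell command python3 -m inch 'ROWS' [OPENING]. ROWS is a JSON object of lists of equal length, an entry for each row: "dp": the shift along the world's x, y, z in m, a list of three; "rot": the turn, a rotation vector about the world's x, y, z in rad, a list of three. In form: {"dp": [[tx, ty, tz], ...], "rot": [[wx, wy, wz], ...]}. A call has 1 to 10 rows; each row shifts and turns the commanded pose from where the row before left it; what a row does not reach is not made up. A row lasts 1/8 s, in which the tool goes at most 62.5 mm and 10.7 degrees, less where a joint would pass 70% of its speed; a pose out of reach is approached as far as the arm can. A call with a gripper value outside its range is refused whole. OPENING is the finger opening in m, from 0 to 0.0854, set as the call begins (- or left out, the last holds). The fingers move at their own pace and stop on an object; the grip force is fixed at half the most. Time passes only in rows, so rows that do not move let the fingers close. It gives the time, the measured TCP pose, the force, the opening and the grip force at its end, in the units of the state.
- sense(): the state, without advancing time (a new reading comes with each control period).
- camera(name): name is "scene" or "top" or "wrist"; returns the picture (400x640x3 uint8, red, green, blue); there is no depth.
- camera_model(name): a dict with "K" (3x3 intrinsics, pixels), "D" ([k1, k2, p1, p2, k3] as OpenCV has them; the pictures are not rectified), "rvec" (rotation vector, rad) and "tvec" (3), from world to camera coordinates, as OpenCV has them; the wrist camera has in their place "mount" (4x4, takes a point from camera to tool coordinates, whose origin is the TCP and whose axes are the flange's). Camera axes: x right, y down, z forward; pixel columns grow to the right and rows downward; lengths in m; the calibration is good to about 2 mm. A picture is of the moment at which its call begins: read the wrist's pose just before it. camera_model takes no time and is no camera call.
- sign_off(): hands the job in; it is judged then, once.
The state is a dict: "t": time; "joint_positions": joint angles; "joint_velocities": joint speeds; "tau": joint torques, N m; "tool_pos": TCP position; "eef_rot": TCP orientation; "contact_force": force on the tool from outside, world axes, zero at the start; "torque": the same for the moment, N m; "grip_width": finger opening in m; "finger_force": force on a finger pad.
Only numpy, scipy, OpenCV 4.12 (cv2) and the standard library are available. Lean on these libraries where they do the work, as an engineer would, in place of code of your own. Each camera call takes 0.05 s, during which the arm holds its last target. There are 200 camera calls.

TASK

Lift the freshly moulded grey housing out of the lower half of the open mould, reaching in under the raised upper half without shifting it, and set the housing fully home in the welding nest. Then lay the orange cover squarely on top of it between the same corner locators, grip rib up, and let go. Do not drop either part, and leave the blue cover, the couplers and the scraper where they are.

Things in the scene. Friction and masses are not known exactly. Their poses are not given: they have to be found in the camera images.
- mould: Hinged aluminium hand mould, fixed. Lower half 200 (x) x 130 (y) mm on a plate 290 x 160 x 10 mm; its flat top (parting face) is 55 mm above the origin, the centre of the underside. z up; x points from the open mouth towards the hinge, y along the hinge. Four guide pins, 12 mm diameter, stand 12 mm out of the parting face at x = +-88, y = +-53 mm.
- cavity (a point): Centre of the mould cavity's floor, 37 mm above the mould's origin, axes as the mould. The cavity is 123 x 63 mm, 18 mm deep below the parting face, with a channel at each end for the housing's pipe stub. The housing must rise straight until its underside is above the parting face.
- upper_half (a joint): Opening of the mould's upper half, rad; 0 closed, about 0.93 now. Hinge along the mould's y at x = +120, z = +55 mm. A block 200 x 130 x 40 mm (20 to 220 mm from the hinge); a core 108 x 48 mm stands 13 mm out of its inner face. It hangs over the cavity: no room for a gripper pointing straight down; enter from the mouth (-x), fingers tilted 30-40 degrees towards the hinge. A stiff stay holds it.
- lid_edge (a point): Middle of the black bar handle (18 mm thick, 104 mm long) on the free edge of the upper half, 253 mm from the hinge. It must stay where it is.
- housing: Grey open-topped box 120 (x) x 60 (y) x 34 mm high, 4 mm walls, about 140 g, with a pipe stub (24 mm diameter, 22 mm long, axis 18 mm up) at each end. Origin: centre of the underside, z up; same after a half turn. Starts on the cavity floor, 16 mm proud. Spring plungers in the long walls make it cling: about 10 to 20 N to pull it up the first 10 mm; grip it across the 60 mm, 30 N or more.
- nest: Welding nest, fixed: steel plate 200 x 130 x 12 mm with four white L-shaped corner locators. Origin: centre of the underside, z up, x along its length. The pocket between them is 123 x 63 mm, upright to 42 mm above the plate, flared lead-ins to 52 mm. On the long sides it is open over the middle 88 mm (room for fingers), at the ends over the middle 32 mm for the pipe stubs.
- nest_seat (a point): Centre of the pocket's floor, on the nest's plate (12 mm above the bench), axes as the nest. The housing is home when its origin is here, its length along the nest's x (either way round).
- cover: Orange cover: plate 120 (x) x 60 (y) x 6 mm, about 70 g, with a grip rib in the middle of its top, 14 mm (x) x 44 mm (y), up to 26 mm above the underside. Origin: centre of the underside, z up; same after a half turn. Lies flat on the bench; in the end flat on the housing's rim, its origin 34 mm above the housing's.
- blue_cover: A cover of the same shape in blue, for another product; leave it. Origin: centre of its underside.
- coupler0: Grey tube standing on end, 44 mm diameter, 75 mm high; leave it. Origin: centre of its foot.
- coupler1: As coupler0.
- coupler2: As coupler0.
- scraper: Hand tool with a red handle, 160 mm long, lying on the bench; leave it.
There are look-alikes about, which are no part of the job. What is shaped like the nest but turquoise is not meant. Of the things that look like the cover, the smaller one is meant.

How it is judged:
On the way, in this order (a step that is already met when the one before it is completed fails the run):
1. the housing is lifted clear of the mould cavity (its underside above the parting face) (z of housing in the frame of mould above 0.06 m), for 0.1 s.
2. the housing is home in the nest, square in the pocket, and let go (horizontal distance between housing and nest_seat below 0.004 m and z of housing in the frame of nest_seat below 0.003 m and angle between housing's own z axis and vertical below 0.04 rad and angle between the x axis of housing and the x axis of nest, either way round below 0.06 rad and contact force between the fingers and housing below 0.3 N), for 0.2 s.
At the end, for the whole second after the job is handed in: The housing rests on the nest's plate (underside within 3 mm of it, within 4 mm of the pocket's centre, level, square within 0.06 rad) and the orange cover lies flat on its rim, rib up (34 mm above the housing's underside within 3 mm, within 6 mm of its centre, square within 0.08 rad); both at rest (horizontal distance between housing and nest_seat below 0.004 m and z of housing in the frame of nest_seat below 0.003 m and angle between housing's own z axis and vertical below 0.04 rad and angle between the x axis of housing and the x axis of nest, either way round below 0.06 rad and horizontal distance between cover and housing below 0.006 m and z of cover in the frame of housing between 0.031 and 0.037 m and angle between cover's own z axis and vertical below 0.05 rad and angle between the x axis of cover and the x axis of housing, either way round below 0.08 rad and linear speed of each of cover, housing below 0.01 m/s); the robot touches nothing.
It fails at once if the upper half of the mould is pushed (its handle shifts more than 12 mm) (distance of lid_edge from where it was at the start of the episode above 0.012 m).
It fails at once if the housing is dropped (moves faster than 0.5 m/s with no finger on it) (linear speed of housing above 0.5 m/s and contact force between the fingers and housing below 0.1 N).
It fails at once if the cover is dropped (moves faster than 0.5 m/s with no finger on it) (linear speed of cover above 0.5 m/s and contact force between the fingers and cover below 0.1 N).
It fails at once if a bystander is shifted by more than 20 mm (distance of any of blue_cover, coupler0, coupler1, coupler2, scraper from where it was at the start of the episode above 0.02 m).
It also fails if it takes over 67 s, if anything falls off the work surface, if the arm or the gripper's body presses on something with over 40 N, if the wrist force passes 120 N, or if a joint passes its speed limit or range.

## Working session

There is one attempt and no reset: what is moved stays moved. The work goes in short steps, Python scripts to look and compute and a shell command to move; the robot and the scene stay as the last step left them, time stands still between calls to the robot, and variables do not carry over. Pictures are saved under pics/ and viewed, at most 10 in all, crops included, and the job is handed in when it is done.

```bash
ls; mkdir -p pics; python3 - <<'E'
from rig import *
import cv2,numpy as np
s=sense();print({k:np.round(v,3).tolist() for k,v in s.items()})
a=camera("scene");b=camera("top");c=camera("wrist")
for n,i in zip(("scene","top","wrist"),(a,b,c)):
    cv2.imwrite(f"pics/{n}0.png",i[:,:,::-1]); print(n,{k:np.round(v,4).tolist() for k,v in camera_model(n).items()})
E
```

```text
pics
{'t': 0.0, 'joint_positions': [-1.282, 0.092, 1.232, 0.0, 1.82, -0.057], 'joint_velocities': [-0.0, -0.002, 0.0, 0.001, 0.002, 0.0], 'tau': [0.0, -45.873, -41.803, -0.0, 0.011, -0.0], 'tool_pos': [0.203, -0.564, 0.303], 'eef_rot': [-0.001, 0.985, 0.172, -0.0], 'contact_force': [-0.011, 1.119, 0.091], 'torque': [-0.025, 0.019, 0.004], 'finger_force': 0.0, 'grip_width': 0.085}
scene {'K': [[511.1494, 0.0, 320.5386], [0.0, 511.1494, 199.9875], [0.0, 0.0, 1.0]], 'D': [-0.1639, 0.0, 0.0, 0.0, 0.0], 'rvec': [1.3634, 2.415, -0.6916], 'tvec': [0.2447, -0.2845, 1.8042]}
top {'K': [[512.2005, 0.0, 318.0624], [0.0, 512.2005, 196.2246], [0.0, 0.0, 1.0]], 'D': [-0.13, 0.0, 0.0, 0.0, 0.0], 'rvec': [2.1761, -2.2291, 0.0548], 'tvec': [0.0114, 0.4645, 1.5622]}
wrist {'K': [[305.6439, 0.0, 323.5613], [0.0, 305.6439, 194.8321], [0.0, 0.0, 1.0]], 'D': [0.0208, 0.0, 0.0, 0.0, 0.0], 'mount': [[-0.0011, -0.9643, -0.265, 0.0671], [1.0, -0.0011, -0.0, 0.0003], [-0.0003, -0.265, 0.9643, -0.0707], [0.0, 0.0, 0.0, 1.0]]}
```

View pics/top0.png

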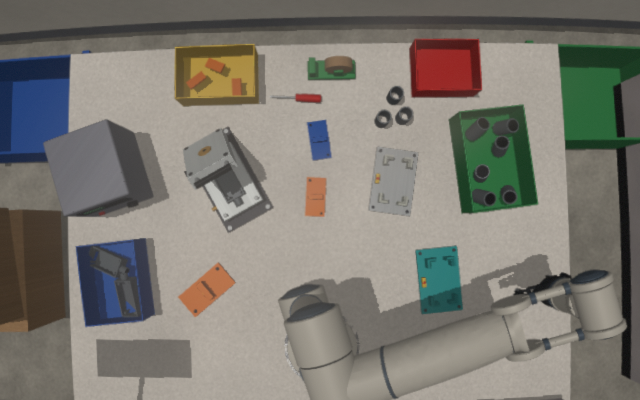

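View pics/scene0.png

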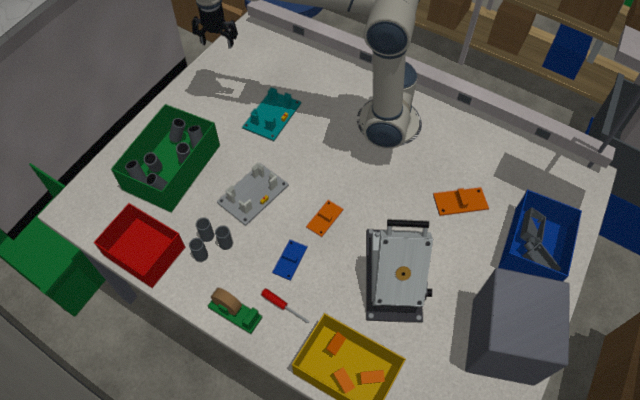

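The top view shows two orange covers, at (315,197) and (207,288). The first is visibly smaller, so it is the one meant. The grey nest is at (393,181), and the turquoise look-alike at (439,280) is not meant. The mould is at about (228,180), with its mouth facing the robot. The couplers are at (395,95), (383,119) and (404,116), the scraper at (300,98) and the blue cover at (319,140).

Next I'll get coarse positions and an enlarged crop to confirm these choices.

```bash
cat > h.py <<'E'
import numpy as np,cv2,pickle
from scipy.spatial.transform import Rotation as R
from rig import *
def Rq(q): return R.from_quat([q[1],q[2],q[3],q[0]]).as_matrix()
def snap(name,tag):
    s=sense(); m=camera_model(name); im=camera(name)[:,:,::-1].copy()
    cv2.imwrite(f"pics/{tag}.png",im)
    if "mount" in m:
        T=np.eye(4);T[:3,:3]=Rq(s["eef_rot"]);T[:3,3]=s["tool_pos"];T=T@np.array(m["mount"])
    else:
        T=np.eye(4);T[:3,:3]=cv2.Rodrigues(np.array(m["rvec"]))[0].T;T[:3,3]=-T[:3,:3]@np.array(m["tvec"]).ravel()
    v=dict(im=im,K=np.array(m["K"]),D=np.array(m["D"]),T=T);pickle.dump(v,open(f"pics/{tag}.pkl","wb"));return v
def load(tag): return pickle.load(open(f"pics/{tag}.pkl","rb"))
def ray(v,px):
    u=cv2.undistortPoints(np.array(px,float).reshape(-1,1,2),v["K"],v["D"]).reshape(-1,2)
    d=np.c_[u,np.ones(len(u))]@v["T"][:3,:3].T; return v["T"][:3,3],d/np.linalg.norm(d,axis=1)[:,None]
def plane(v,px,z):
    o,d=ray(v,px); return o+d*((z-o[2])/d[:,2])[:,None]
def proj(v,P):
    Ti=np.linalg.inv(v["T"]); return cv2.projectPoints(np.array(P,float).reshape(-1,3),Ti[:3,:3],Ti[:3,3],v["K"],v["D"])[0].reshape(-1,2)
def tri(va,pa,vb,pb):
    o1,d1=ray(va,pa);o2,d2=ray(vb,pb);out=[]
    for a,b in zip(d1,d2):
        t=np.linalg.lstsq(np.c_[a,-b],o2-o1,rcond=None)[0];p,q=o1+t[0]*a,o2+t[1]*b;out.append([*((p+q)/2),np.linalg.norm(p-q)])
    return np.array(out)
def blobs(im,lo,hi,amin=60):
    m=cv2.inRange(cv2.cvtColor(im,cv2.COLOR_BGR2HSV),np.array(lo),np.array(hi))
    cs=[c for c in cv2.findContours(m,cv2.RETR_EXTERNAL,cv2.CHAIN_APPROX_NONE)[0] if cv2.contourArea(c)>amin]
    return m,sorted(cs,key=cv2.contourArea,reverse=True)
E
python3 - <<'E'
from h import *
v=snap("top","t1");np.set_printoptions(precision=3,suppress=True)
for n,p,z in [("small or",(315,197),.006),("big or",(207,288),.006),("nest",(393,181),.012),("mould plate corners",[(270,207),(230,230),(185,140),(225,128)],.01),("housing",(238,190),.05),("blue",(319,140),.006),("coup",(383,119),.07)]: print(n,plane(v,p,z))
m,cs=blobs(v["im"],(5,150,120),(15,255,255))
for c in cs:
    r=cv2.minAreaRect(c);b=cv2.boxPoints(r);P=plane(v,b,.006);print(np.round(r[0]),np.linalg.norm(P[0]-P[1]),np.linalg.norm(P[1]-P[2]),P.mean(0))
cv2.imwrite("pics/crop.png",cv2.resize(v["im"][100:325,160:460],None,fx=2.6,fy=2.6,interpolation=cv2.INTER_CUBIC))
E
```

```text
small or [[0.463 0.01  0.006]]
big or [[0.19  0.349 0.006]]
nest [[ 0.506 -0.232  0.012]]
mould plate corners [[0.435 0.148 0.01 ]
 [0.367 0.273 0.01 ]
 [0.65  0.41  0.01 ]
 [0.684 0.284 0.01 ]]
housing [[0.487 0.24  0.05 ]]
blue [[ 0.639 -0.007  0.006]]
coup [[ 0.688 -0.199  0.07 ]]
[196. 298.] 0.07833769979741155 0.07493476159418656 [0.16  0.383 0.006]
[216. 281.] 0.0681975833375819 0.07624573825205255 [0.213 0.321 0.006]
[215.  65.] 0.031472924275608515 0.0552034831270402 [0.887 0.316 0.006]
[196.  79.] 0.06094791948906581 0.027135424252887508 [0.842 0.377 0.006]
[236.  86.] 0.025264914305552437 0.05129148665547549 [0.817 0.249 0.006]
```

View pics/crop.png

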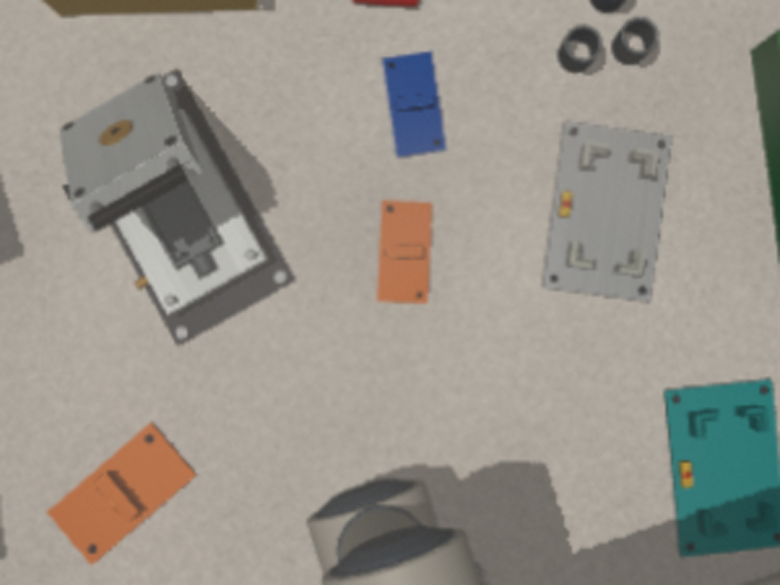

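The crop shows the smaller orange cover at crop (405,252), about 120 mm long. The one at (122,493) is about 160 mm long. The grey nest is at (607,210). The housing sits in the open mould at about (185,225), with the hinge on the far side. I'll move the wrist camera over the nest.

```bash
python3 -m inch '{"dp":[[0.028,0.033,0],[0.028,0.033,0],[0.028,0.033,0],[0.028,0.033,0],[0.028,0.033,0],[0.028,0.033,0],[0.028,0.033,0],[0.028,0.033,0],[0.028,0.033,0],[0.028,0.033,0]],"rot":[[0,0,0.18],[0,0,0.18],[0,0,0.18],[0,0,0.18],[0,0,0.18],[0,0,0.18],[0,0,0.18],[0,0,0.18],[0,0,0.18],[0,0,0.18]]}' && python3 -c "
from h import *
snap('wrist','n1')" && python3 -m inch '{"dp":[[0.01,0.02,0],[0.01,0.02,0],[0.01,0.02,0],[0.01,0.02,0],[0.01,0.02,0],[0,0,0]],"rot":[[0,0,0.175],[0,0,0.175],[0,0,0.175],[0,0,0.175],[0,0,0.177],[0,0,0]]}' && python3 - <<'E'
from h import *
b=snap('wrist','n2');a=load('n1')
cv2.imwrite('pics/nn.png',np.hstack([a['im'],b['im']])[:, :])
cv2.imwrite('pics/nn.png',np.vstack([cv2.resize(x['im'],(480,300)) for x in (a,b)]))
E
```

```text
t: 1.45
tool_pos: [0.4841, -0.2333, 0.3037]
eef_rot: [-0.0, 0.475, 0.88, -0.0]
contact_force: [1.4, -0.9, -0.4]
grip_width: 0.0853
finger_force: 0.0
t: 2.25
tool_pos: [0.5337, -0.1336, 0.3035]
eef_rot: [-0.0, 0.059, 0.998, 0.0]
contact_force: [0.0, -1.0, -0.0]
grip_width: 0.0854
finger_force: 0.0
```

View pics/nn.png

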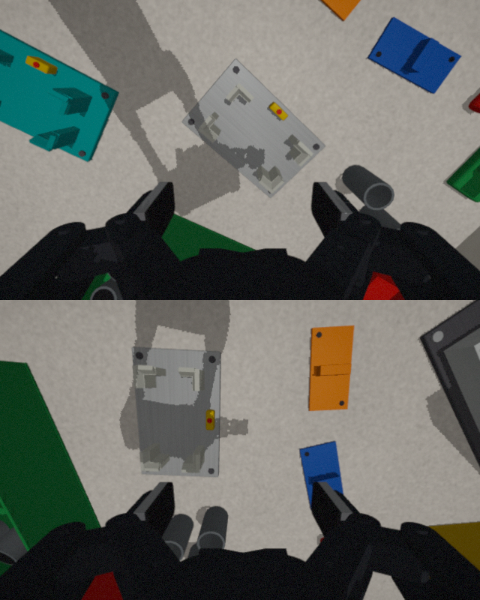

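The pictures show the nest plate with its four corner screws. In view 1 they are at about (315,92), (255,159), (424,197) and (361,260), and in view 2 at (283,79), (185,73), (281,227) and (189,224). The orange cover is at (441,90) in view 2. Next I'll triangulate the screws and cast the cover onto its plane.

```bash
cat >> h.py <<'E'
def dark(v,p,w=9,k=40):
    x,y=map(int,p);g=cv2.cvtColor(v["im"],cv2.COLOR_BGR2GRAY)[y-w:y+w+1,x-w:x+w+1].astype(float)
    wt=np.clip(g.min()+k-g,0,None)
    n,l=cv2.connectedComponents((wt>0).astype(np.uint8));i=l[np.unravel_index(wt.argmax(),wt.shape)];wt=wt*(l==i)
    yy,xx=np.mgrid[y-w:y+w+1,x-w:x+w+1];return np.array([(xx*wt).sum(),(yy*wt).sum()])/wt.sum()
E
python3 - <<'E'
from h import *
np.set_printoptions(precision=4,suppress=True)
a,b=load('n1'),load('n2')
pa=[dark(a,p,8) for p in [(315,92),(255,159),(424,197),(361,260)]]
pb=[dark(b,p,8) for p in [(283,79),(185,73),(281,227),(189,224)]]
print(np.array(pa),np.array(pb))
t=tri(a,pa,b,pb);print(t)
c=t[:,:3].mean(0);d=(t[2]+t[3]-t[0]-t[1])[:2]/2;e=(t[0]+t[2]-t[1]-t[3])[:2]/2
print('nest c',c,'x ang',np.degrees(np.arctan2(d[1],d[0])),'y ang',np.degrees(np.arctan2(e[1],e[0])),np.linalg.norm(d),np.linalg.norm(e))
for v,p in ((a,pa),(b,pb)): print(plane(v,p,.012).mean(0))
m,cs=blobs(b['im'],(5,150,120),(18,255,255))
for q in cs[:2]:
    r=cv2.minAreaRect(q);B=cv2.boxPoints(r);P=plane(b,B,.006);print(r,np.linalg.norm(P[0]-P[1]),np.linalg.norm(P[1]-P[2]),P.mean(0),np.degrees(np.arctan2(*(P[1]-P[0])[[1,0]])))
E
```

```text
[[314.459   92.6414]
 [255.5061 161.4332]
 [421.1758 195.2602]
 [358.4375 256.0868]] [[282.4542  78.8818]
 [185.4582  73.8107]
 [281.2185 227.6507]
 [193.4872 218.1657]]
[[ 0.4285 -0.167   0.014   0.    ]
 [ 0.4126 -0.2682  0.0223  0.0002]
 [ 0.6018 -0.1957  0.0144  0.    ]
 [ 0.5749 -0.2966  0.0301  0.0076]]
nest c [ 0.5044 -0.2319  0.0202] x ang -9.653996414909901 y ang 78.06807136902061 0.1702211586944988 0.10330285558486624
[ 0.5071 -0.2347  0.012 ]
[ 0.5047 -0.2346  0.012 ]
((441.3527526855469, 90.47602844238281), (55.4434700012207, 115.06925201416016), 2.12109637260437) 0.12361858111767716 0.05991495234114102 [0.4647 0.0093 0.006 ] 175.67104876585532
```

Screws 0 and 2 give a clean result, with z about 14 mm. The cover measures 124 x 60 mm on its plane, so the size is right. I'll take more views, first over the cover and then tilted at the mould mouth.

```bash
python3 -m inch '{"dp":[[-0.027,0.042,0],[-0.027,0.042,0],[0,0,0]],"rot":[[0,0,0],[0,0,0],[0,0,0]]}' >/dev/null && python3 -c "
from h import *
snap('wrist','c1')" && python3 -m inch '{"dp":[[-0.015,0.05,0],[-0.015,0.05,0],[-0.015,0.05,0],[-0.015,0.06,0],[0,0,0]],"rot":[[0,0,0.148],[0,0,0.148],[0,0,0.148],[0,0,0.148],[0,0,0]]}' && python3 -c "
from h import *
snap('wrist','m0')" && python3 -m inch '{"dp":[[0,0.015,-0.01],[0,0.015,-0.01],[0,0.015,-0.01],[0,0.015,-0.01],[0,0,0]],"rot":[[0.0693,-0.136,0],[0.0693,-0.136,0],[0.0693,-0.136,0],[0.0693,-0.136,0],[0,0,0]]}' && python3 - <<'E'
from h import *
snap('wrist','m1')
cv2.imwrite('pics/mm.png',np.vstack([cv2.resize(load(t)['im'],(480,300)) for t in ('c1','m0')]))
E
```

```text
t: 3.35
tool_pos: [0.419, 0.1618, 0.3038]
eef_rot: [-0.0, -0.236, 0.972, 0.0]
contact_force: [0.2, -0.7, 0.2]
grip_width: 0.0856
finger_force: 0.0
t: 4.03
tool_pos: [0.4189, 0.2174, 0.2607]
eef_rot: [0.29, -0.222, 0.928, 0.069]
contact_force: [-0.6, 0.3, -0.2]
grip_width: 0.0854
finger_force: 0.0
```

View pics/mm.png

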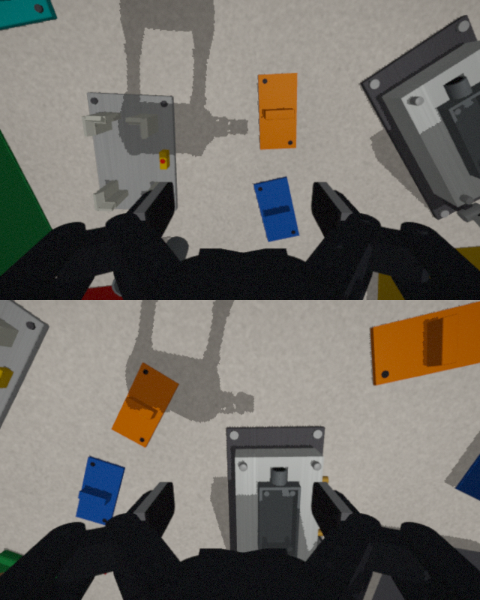

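View pics/m1.png

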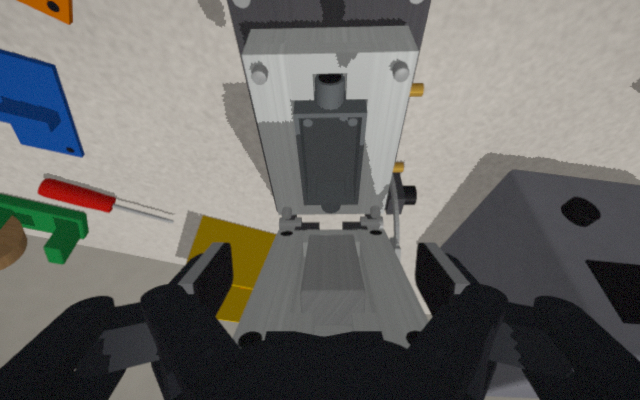

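View m1 shows the housing in the cavity. Its near rim corners are at about (295,101) and (367,101), and its far ones at (304,204) and (358,204). The guide pin tops are at (258,70), (401,67), (288,213) and (374,212). In c1 the cover is at (369,147) and the nest screws are at (125,133), (225,133), (235,278) and (140,278). I'll measure all of these.

```bash
cat >> h.py <<'E'
def sub(v,ps,w=4):
    g=cv2.cvtColor(v["im"],cv2.COLOR_BGR2GRAY)
    return cv2.cornerSubPix(g,np.array(ps,np.float32).reshape(-1,1,2),(w,w),(-1,-1),(3,40,.01)).reshape(-1,2)
E
python3 - <<'E'
from h import *
np.set_printoptions(precision=4,suppress=True)
a,b,n1,n2,c1=[load(t) for t in ('m0','m1','n1','n2','c1')]
h0=sub(a,[(345,247),(399,247)]);h1=sub(b,[(295,101),(367,101)]);hf=sub(b,[(304,204),(358,204)])
print(h0,h1,hf);print('rim tri',tri(a,h0,b,h1))
P=plane(b,np.r_[h1,hf],.071);print('rim plane',P);print(P.mean(0),np.linalg.norm(P[1]-P[0]),np.linalg.norm(P[2]-P[0]),np.degrees(np.arctan2(*((P[2]+P[3]-P[0]-P[1])[[1,0]]))))
def bright(v,p,w=9):
    x,y=p;g=cv2.cvtColor(v["im"],cv2.COLOR_BGR2GRAY)[y-w:y+w+1,x-w:x+w+1].astype(float);print(g.max(),np.median(g),end=' ')
# cover corners in both views
def cov(v):
    m,cs=blobs(v['im'],(5,150,100),(18,255,255));
    cs=[q for q in cs if 2000<cv2.contourArea(q)]
    return [cv2.minAreaRect(q) for q in cs]
for v in (n2,c1):
  for r in cov(v):
    B=cv2.boxPoints(r);P=plane(v,B,.006);print('cover',np.array(r[0]),np.linalg.norm(P[0]-P[1]),np.linalg.norm(P[1]-P[2]),P.mean(0),np.degrees(np.arctan2(*(P[1]-P[0])[[1,0]])))
pc=np.array([dark(c1,p,7) for p in [(225,135),(125,133)]]);p2=np.array([dark(n2,p,7) for p in [(283,79),(185,73)]]);p1=np.array([dark(n1,p,7) for p in [(315,92),(255,159)]])
print(pc,p1);print('nest',tri(n1,p1,c1,pc),tri(n2,p2,c1,pc))
S=np.vstack([np.hstack([cv2.resize(a['im'][150:270,290:450],None,fx=2.4,fy=2.4),cv2.resize(b['im'][50:170,250:410],None,fx=2.4,fy=2.4)]),np.hstack([cv2.resize(n1['im'][80:200,235:395],None,fx=2.4,fy=2.4),cv2.resize(c1['im'][110:230,105:265],None,fx=2.4,fy=2.4)])])
cv2.imwrite('pics/s.png',S)
E
```

```text
[[345.     247.    ]
 [400.4859 248.609 ]] [[295.     101.    ]
 [366.7452  99.0422]] [[303.6161 204.8793]
 [357.2572 204.1407]]
rim tri [[0.4855 0.2229 0.042  0.0035]
 [0.4597 0.2845 0.0331 0.0066]]
rim plane [[0.4663 0.2155 0.071 ]
 [0.4395 0.2646 0.071 ]
 [0.5841 0.2752 0.071 ]
 [0.5558 0.3278 0.071 ]]
[0.5114 0.2708 0.071 ] 0.05589544831356126 0.1320183642935643 27.682570779167722
cover [441.303  90.477] 0.12344804814012561 0.06046548145734025 [0.4647 0.0093 0.006 ] 175.9004563771607
cover [369.5 147.5] 0.05852267122697363 0.12095014972935922 [0.4639 0.0076 0.006 ] 82.96357083596288
[[219.9299 139.0607]
 [125.602  134.0334]] [[314.459   92.6414]
 [255.5061 161.4332]]
nest [[ 0.429  -0.1667  0.0106  0.0014]
 [ 0.4116 -0.27    0.0159  0.0009]] [[ 0.4289 -0.1668  0.0114  0.0017]
 [ 0.4112 -0.2717  0.0136  0.0001]]
```

View pics/s.png

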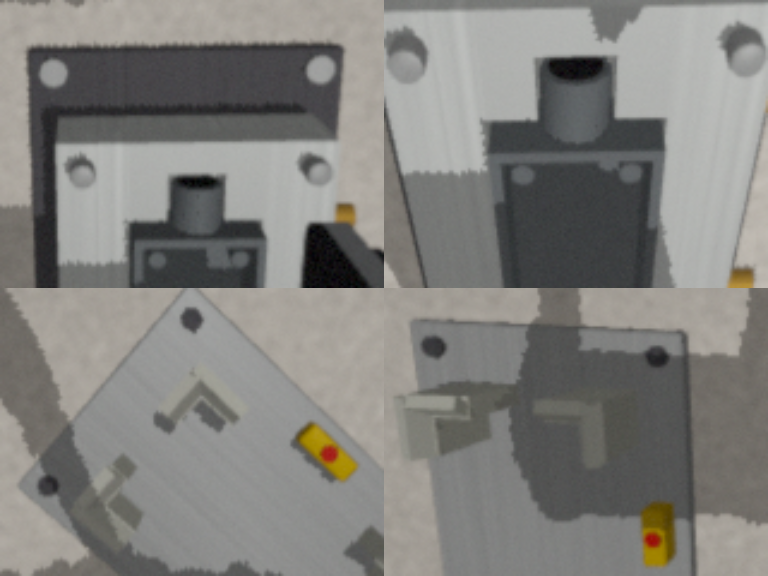

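The enlarged crops give refined pixels. The rim's near corners are at m0 (345.4,249.2), (400,248.3) and m1 (294.2,113), (366.7,112.5). The pin tops are at m0 (324.6,222.5), (422.5,222.1) and m1 (259.6,78.3), (400.8,74.2). The nest screws match well.

```bash
python3 - <<'E'
from h import *
np.set_printoptions(precision=4,suppress=True)
a,b,n1,n2,c1=[load(t) for t in ('m0','m1','n1','n2','c1')]
h0=[(345.4,249.2),(400,248.3)];h1=[(294.2,113),(366.7,112.5)];hf=[(303.6,204.9),(357.3,204.1)]
print('rim tri',tri(a,h0,b,h1))
P=plane(b,h1+hf,.071);print(P,P.mean(0),np.linalg.norm(P[1]-P[0]),np.linalg.norm(P[2]-P[3]),np.linalg.norm(P[2]-P[0]),np.degrees(np.arctan2(*((P[2]+P[3]-P[0]-P[1])[[1,0]]))))
print('rim near, m0 plane',plane(a,h0,.071))
q0=[(324.6,222.5),(422.5,222.1)];q1=[(259.6,78.3),(400.8,74.2)]
t=tri(a,q0,b,q1);print('pins',t,np.linalg.norm(t[0]-t[1]))
for v,q in((a,q0),(b,q1),):print(plane(v,q,.067))
Q=plane(b,q1+[(288,213),(374,212)],.067);print('back pins',Q[2:],Q.mean(0),np.linalg.norm(Q[2]-Q[0]),np.linalg.norm(Q[2]-Q[3]))
e=Q[1]-Q[0];print('mould y ang',np.degrees(np.arctan2(e[1],e[0])))
print('plate screws',plane(a,[(312.5,180.4),(423.8,179.2)],.011))
for v,p in((n1,[(314.5,92.7),(255.2,161.8),(421.2,195.3)]),(n2,[(282.5,78.9),(185.5,73.8),(281.2,227.6)]),(c1,[(218.8,138.6),(125.5,134.1)])):
    s=plane(v,p,.012)
    if len(s)>2:print('nest',s.ravel(),(s[1]+s[2])/2,np.degrees(np.arctan2(*((s[2]-s[0])[[1,0]]))),np.degrees(np.arctan2(*((s[0]-s[1])[[1,0]])))-90)
    else:print(s)
# cover rib-independent: screws dark dots; two views -> height
# rib top / corners
for v in(n2,c1):
    m,cs=blobs(v['im'],(5,150,100),(18,255,255));q=[q for q in cs if cv2.contourArea(q)>2000][0]
    B=cv2.boxPoints(cv2.minAreaRect(q));B=B[np.argsort(B[:,1])];B=np.r_[B[:2][np.argsort(B[:2,0])],B[2:][np.argsort(B[2:,0])]]
    globals()['B'+('n' if v is n2 else 'c')]=B
print('cover tri',tri(n2,Bn,c1,Bc))
for v,B in((n2,Bn),(c1,Bc)):
    P=plane(v,B,.006);print(P.mean(0),np.degrees(np.arctan2(*((P[2]+P[3]-P[0]-P[1])[[1,0]]))),np.degrees(np.arctan2(*((P[1]+P[3]-P[0]-P[2])[[1,0]])))-90)
s=sense();print(s['tool_pos'],Rq(s['eef_rot']))
E
```

```text
rim tri [[0.4786 0.2194 0.068  0.0009]
 [0.4488 0.2699 0.0727 0.0012]]
[[0.4768 0.2192 0.071 ]
 [0.4499 0.2713 0.071 ]
 [0.5841 0.2752 0.071 ]
 [0.5558 0.3278 0.071 ]] [0.5166 0.2734 0.071 ] 0.05863347832891084 0.05974996735977408 0.12100688979467271 27.803907861040024
rim near, m0 plane [[0.4773 0.2181 0.071 ]
 [0.4493 0.2699 0.071 ]]
pins [[0.461  0.1847 0.0697 0.0011]
 [0.4137 0.2786 0.0644 0.0001]] 0.10527818304148989
[[0.4617 0.1846 0.067 ]
 [0.4133 0.2773 0.067 ]]
[[0.463  0.1853 0.067 ]
 [0.4128 0.2773 0.067 ]]
back pins [[0.6114 0.267  0.067 ]
 [0.5639 0.356  0.067 ]] [0.5128 0.2714 0.067 ] 0.16939324341975417 0.10076376720507484
mould y ang 118.62058025259665
plate screws [[0.4386 0.1563 0.011 ]
 [0.3753 0.2758 0.011 ]]
nest [ 0.4284 -0.167   0.012   0.4116 -0.2715  0.012   0.6029 -0.1958  0.012 ] [ 0.5072 -0.2336  0.012 ] -9.388854506390638 -9.166430131500391
nest [ 0.4283 -0.1672  0.012   0.4109 -0.2723  0.012   0.6026 -0.1961  0.012 ] [ 0.5067 -0.2342  0.012 ] -9.432641522499576 -9.386008259891312
[[ 0.4289 -0.1673  0.012 ]
 [ 0.4113 -0.2728  0.012 ]]
cover tri [[ 0.3992 -0.0173  0.0067  0.0022]
 [ 0.4075  0.0414  0.007   0.0005]
 [ 0.5196 -0.0287  0.0115  0.0021]
 [ 0.528   0.0344  0.0136  0.0051]]
[0.4647 0.0093 0.006 ] -2.6454952236274316 -8.877824831650187
[0.4639 0.0076 0.006 ] -4.571141507701926 -6.980822087657742
[0.4195 0.2176 0.2631] [[-0.732  -0.4524  0.5094]
 [-0.3725  0.8918  0.2568]
 [-0.5704 -0.0018 -0.8213]]
```

The checks agree: rim z is about 70 mm, the rim measures 121 x 59 mm, the pins are 105 mm apart, and the nest screws sit at z of about 12 mm. The resulting poses are:

| Item | x (m) | y (m) | Angle |
|---|---|---|---|
| Housing | 0.516 | 0.273 | 28° |
| Nest | 0.507 | -0.234 | -9.4° |
| Cover | 0.464 | 0.008 | about -5.5° |

I'll now approach along the tilted axis with the gripper partly open.

```bash
python3 -m inch '{"dp":[[0.016,0.0095,-0.0295],[0.016,0.0095,-0.0295],[0.016,0.0095,-0.0295],[0.016,0.0095,-0.0295],[0,0,0],[0,0,0]],"rot":[[0,0,0.019],[0,0,0],[0,0,0],[0,0,0],[0,0,0],[0,0,0]]}' 0.070 && python3 -m inch '{"dp":[[0,0,-0.005],[0,0,-0.005],[0,0,-0.004],[0,0,-0.003],[0,0,0]],"rot":[[0,0,0],[0,0,0],[0,0,0],[0,0,0],[0,0,0]]}' && python3 -c "
from h import *
snap('wrist','g1')"
```

```text
t: 4.82
tool_pos: [0.4847, 0.2569, 0.1479]
eef_rot: [0.292, -0.232, 0.925, 0.072]
contact_force: [0.3, 0.7, 0.1]
grip_width: 0.07
finger_force: 0.0
t: 5.45
tool_pos: [0.4831, 0.2575, 0.1284]
eef_rot: [0.291, -0.232, 0.925, 0.073]
contact_force: [0.4, -0.2, -0.7]
grip_width: 0.0697
finger_force: 0.0
```

View pics/g1.png

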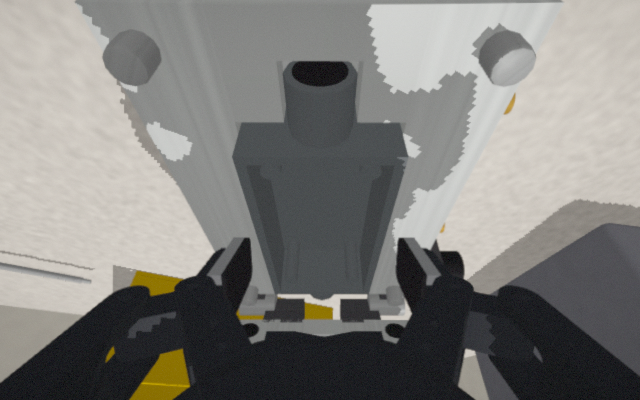

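The fingers straddle the housing evenly, with inner tips at columns 250 and 398 and walls at about 262 and 388. There's no contact yet, so I'll feel for the parting face.

```bash
python3 -m inch '{"dp":[[0,0,-0.002],[0,0,-0.002],[0,0,0]],"rot":[[0,0,0],[0,0,0],[0,0,0]]}' | grep -E "tool_pos|contact"; python3 -m inch '{"dp":[[0,0,-0.002],[0,0,-0.001],[0,0,0]],"rot":[[0,0,0],[0,0,0],[0,0,0]]}' | grep -E "tool_pos|contact"
```

```text
tool_pos: [0.4833, 0.2575, 0.1245]
contact_force: [0.1, 0.0, -0.1]
tool_pos: [0.4833, 0.2575, 0.1217]
contact_force: [0.7, 0.3, 1.0]
```

```bash
python3 -m inch '{"dp":[[0,0,0],[0,0,0],[0,0,0],[0,0,0]],"rot":[[0,0,0],[0,0,0],[0,0,0],[0,0,0]]}' 0.05; python3 -m inch '{"dp":[[0,0,0.002],[0,0,0.002],[0,0,0.002],[0,0,0]],"rot":[[0,0,0],[0,0,0],[0,0,0],[0,0,0]]}'
```

```text
t: 6.75
tool_pos: [0.4839, 0.2572, 0.1225]
eef_rot: [0.292, -0.232, 0.925, 0.072]
contact_force: [0.9, -4.7, 3.2]
grip_width: 0.0579
finger_force: 64.3
t: 7.25
tool_pos: [0.4823, 0.2565, 0.1245]
eef_rot: [0.289, -0.232, 0.926, 0.072]
contact_force: [3.5, -3.4, -7.2]
grip_width: 0.0576
finger_force: 68.1
```

```bash
python3 -m inch '{"dp":[[0,0,0.003],[0,0,0.003],[0,0,0.003],[0,0,0]],"rot":[[0,0,0],[0,0,0],[0,0,0],[0,0,0]]}'; python3 -c "
from h import *
snap('wrist','g2')"
```

```text
t: 7.75
tool_pos: [0.4827, 0.2573, 0.135]
eef_rot: [0.29, -0.232, 0.926, 0.073]
contact_force: [1.1, -2.4, -2.2]
grip_width: 0.0574
finger_force: 70.6
```

View pics/g2.png

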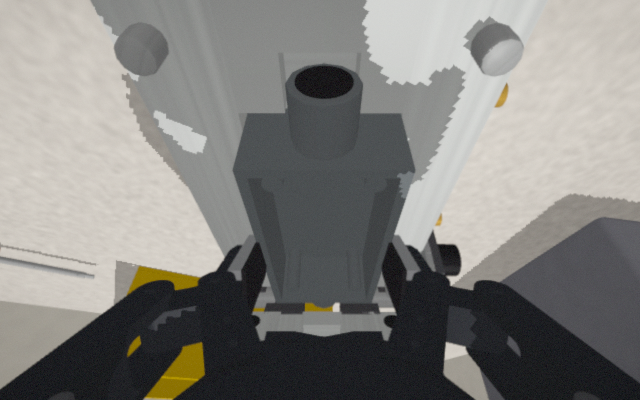

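The housing is rising with the gripper; its front face is now exposed. I'll lift a little more, then retreat out of the mouth while rising.

```bash
python3 -m inch '{"dp":[[0,0,0.004],[0,0,0.004],[0,0,0.003],[-0.009,-0.005,0.003],[-0.018,-0.009,0.004],[-0.026,-0.014,0.006],[-0.026,-0.014,0.008],[-0.026,-0.014,0.012],[-0.026,-0.014,0.02],[0,0,0]],"rot":[[0,0,0],[0,0,0],[0,0,0],[0,0,0],[0,0,0],[0,0,0],[0,0,0],[0,0,0],[0,0,0],[0,0,0]]}'; python3 -c "
from h import *
snap('wrist','g3');snap('scene','g3s')
cv2.imwrite('pics/g3c.png',np.vstack([load('g3')['im'],cv2.resize(load('g3s')['im'][150:350,320:640],(320,200)).repeat(1,0) if 0 else cv2.resize(load('g3s')['im'][180:280,320:640],(640,200))]))"
```

```text
t: 9.05
tool_pos: [0.3843, 0.2045, 0.2044]
eef_rot: [0.281, -0.233, 0.928, 0.07]
contact_force: [-0.5, -0.2, -2.2]
grip_width: 0.0576
finger_force: 70.7
```

View pics/g3c.png

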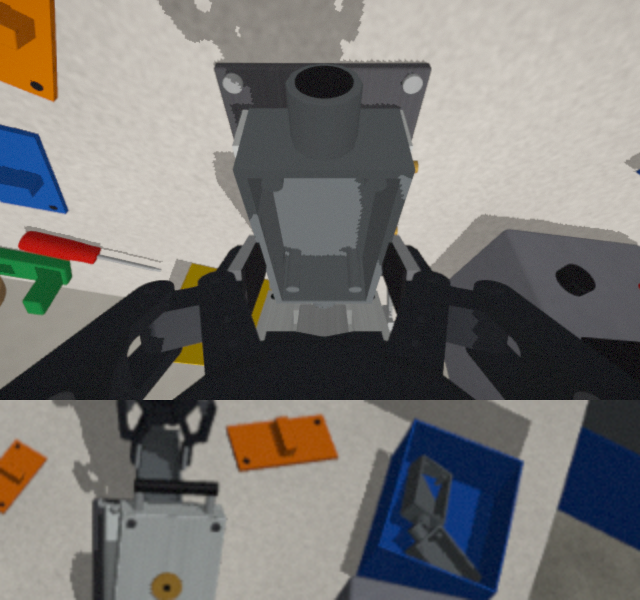

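The housing is held and clear of the mould, and the lid is undisturbed. In g3 its rim corners are at (234,174), (414,171), (274,302) and (380,300). I've used all 10 views, so everything from here is numeric. Next I'll check the in-hand pose against a no-slip prediction.

```bash
cat > hand.py <<'E'
from h import *
np.set_printoptions(precision=4,suppress=True)
q=np.array([.292,-.232,.925,.072]);q/=np.linalg.norm(q);Tg=np.eye(4);Tg[:3,:3]=Rq(q);Tg[:3,3]=[.4839,.2572,.1225]
an=np.radians(28);H=np.eye(4);H[:3,:3]=R.from_euler('z',an).as_matrix();H[:3,3]=[.516,.273,.037]
HT=np.linalg.inv(Tg)@H   # housing in tool
M=np.array(camera_model('wrist')['mount'])
def pix(v,HT,P):
    C=np.linalg.inv(M)@HT;return cv2.projectPoints(np.array(P,float),C[:3,:3],C[:3,3],v['K'],v['D'])[0].reshape(-1,2)
E
python3 - <<'E'
from hand import *
v=load('g3')
rim=[[-.06,-.03,.034],[-.06,.03,.034],[.06,-.03,.034],[.06,.03,.034],[-.06,-.03,0],[-.06,.03,0]]
print('noslip',pix(v,HT,rim))
# sub-pixel edges: columns profile
g=cv2.cvtColor(v['im'],cv2.COLOR_BGR2GRAY)
px=sub(v,[(234,174),(414,171),(274,302),(380,300),(245,112),(405,112)],5);print('seen',px)
# rays at the depth given by the 60 mm width
u=cv2.undistortPoints(px.reshape(-1,1,2).astype(float),v['K'],v['D']).reshape(-1,2);d=np.c_[u,np.ones(6)]
for i in (0,2,4):
    k=.06/np.linalg.norm(d[i+1]-d[i]);m=(M@np.r_[k*(d[i]+d[i+1])/2,1])[:3];print('mid in tool',m,'noslip',(HT@np.r_[(np.array(rim[i])+rim[i+1])/2,1])[:3])
for y in (165,180,200): print(y,g[y,222:252].tolist())
for x in (270,370): print(x,g[100:185:2,x].tolist())
print('HT',HT)
E
```

```text
noslip [[230.1526 166.0694]
 [413.697  166.5463]
 [274.7932 301.3374]
 [370.2514 301.6201]
 [246.9006 105.1248]
 [397.9796 105.4935]]
seen [[232.1529 169.2587]
 [414.     171.    ]
 [274.     302.    ]
 [380.     300.    ]
 [244.1635 108.367 ]
 [400.2961 108.1999]]
mid in tool [ 0.048  -0.0006  0.0289] noslip [ 0.0494 -0.001   0.0283]
mid in tool [-0.0371  0.0014  0.0805] noslip [-0.0489 -0.0012  0.0971]
mid in tool [ 0.0677 -0.0009  0.0517] noslip [ 0.0689 -0.0009  0.0561]
165 [141, 140, 138, 136, 137, 138, 141, 141, 142, 140, 138, 119, 83, 74, 76, 76, 78, 75, 77, 77, 78, 73, 73, 77, 76, 76, 73, 76, 77, 75]
180 [140, 139, 141, 140, 139, 138, 136, 138, 137, 137, 136, 137, 140, 126, 87, 73, 72, 74, 75, 70, 73, 75, 75, 77, 74, 70, 63, 61, 61, 60]
200 [197, 198, 196, 194, 195, 197, 195, 185, 175, 147, 134, 133, 133, 136, 137, 136, 136, 137, 139, 135, 112, 79, 73, 76, 72, 76, 70, 73, 76, 76]
270 [54, 54, 49, 51, 66, 73, 73, 75, 70, 76, 73, 74, 73, 78, 75, 75, 76, 76, 75, 76, 75, 78, 77, 76, 76, 76, 74, 75, 75, 78, 74, 76, 74, 76, 78, 75, 74, 74, 73, 73, 72, 74, 76]
370 [89, 85, 82, 55, 65, 79, 73, 74, 76, 76, 77, 78, 73, 75, 78, 75, 75, 74, 73, 77, 78, 76, 77, 77, 77, 77, 76, 78, 76, 78, 76, 77, 74, 74, 78, 74, 75, 75, 75, 72, 75, 74, 76]
HT [[-0.8191 -0.003  -0.5737  0.0198]
 [-0.0021  1.     -0.0023 -0.001 ]
 [ 0.5737 -0.0007 -0.8191  0.0905]
 [ 0.      0.      0.      1.    ]]
```

The prediction matches to within about 1–1.5 mm, so there's no real slip. I'll work out the move to a hover above the nest.

```bash
cat > tgt.py <<'E'
from hand import *
def goto(N,ang,z,yaw_only=False):
    s=sense();H=np.eye(4);H[:3,:3]=R.from_euler('z',np.radians(ang)).as_matrix();H[:3,3]=[*N,z]
    T=H@np.linalg.inv(HT);A=Rq(s['eef_rot']);d=T[:3,:3]@A.T
    print('t',s['t'],'tool',s['tool_pos'],'target',T[:3,3],'dp',T[:3,3]-s['tool_pos'],'rot',R.from_matrix(d).as_rotvec(),'F',s['contact_force'])
    C=np.eye(4);C[:3,:3]=A;C[:3,3]=s['tool_pos'];Hn=C@HT;print('housing now',Hn[:3,3],'yaw',np.degrees(np.arctan2(Hn[1,0],Hn[0,0])),'axis z',Hn[:3,2],'\n')
if __name__=='__main__': goto((.507,-.234),-9.4,.082)
E
python3 tgt.py
```

```text
t 9.15 tool [0.3838 0.2043 0.2024] target [ 0.4719 -0.2271  0.1675] dp [ 0.0881 -0.4313 -0.0349] rot [ 0.0031 -0.0265 -0.6539] F [ 0.8466  0.0745 -1.6994]
housing now [0.4139 0.2191 0.116 ] yaw 28.069618908360948 axis z [0.0237 0.0112 0.9997]
```

```bash
python3 -m inch '{"dp":[[0.009,-0.03,0.005],[0.009,-0.045,0],[0.009,-0.047,0],[0.009,-0.047,0],[0.009,-0.047,0],[0.009,-0.047,0],[0.009,-0.047,0],[0.009,-0.047,0],[0.008,-0.045,0],[0.008,-0.03,0]],"rot":[[0,-0.002,-0.065],[0,-0.002,-0.065],[0,-0.002,-0.065],[0,-0.002,-0.065],[0,-0.002,-0.065],[0,-0.002,-0.065],[0,-0.002,-0.065],[0,-0.002,-0.065],[0,-0.002,-0.065],[0,-0.002,-0.065]]}' >/dev/null; python3 -m inch '{"dp":[[0,0,-0.012],[0,0,-0.012],[0,0,0],[0,0,0]],"rot":[[0,0,0],[0,0,0],[0,0,0],[0,0,0]]}'; python3 tgt.py
```

```text
t: 10.9
tool_pos: [0.4849, -0.223, 0.1848]
eef_rot: [0.292, 0.074, 0.953, -0.025]
contact_force: [0.3, 0.5, -1.5]
grip_width: 0.0574
finger_force: 70.7
t 10.9 tool [ 0.4849 -0.223   0.1848] target [ 0.4719 -0.2271  0.1675] dp [-0.013  -0.0041 -0.0173] rot [-0.0013 -0.017  -0.0053] F [ 0.3053  0.5467 -1.5206]
housing now [ 0.5186 -0.2296  0.0987] yaw -9.097729599054919 axis z [ 0.017  -0.0013  0.9999]
```

```bash
python3 -m inch '{"dp":[[-0.0065,-0.002,-0.009],[-0.0065,-0.002,-0.009],[0,0,0],[0,0,0]],"rot":[[-0.0013,-0.008,-0.0053],[0,-0.009,0],[0,0,0],[0,0,0]]}' >/dev/null; python3 tgt.py;  python3 - <<'E'
from h import *
v=snap('wrist','p1');snap('top','p1t');snap('scene','p1s')
from hand import pix,HT
# locators: whitish bright pixels near nest in the wrist view, as blobs
m,cs=blobs(v['im'],(0,0,150),(179,60,255),40)
for c in cs[:8]: print(cv2.contourArea(c),cv2.boundingRect(c))
E
```

```text
t 11.4 tool [ 0.4718 -0.2279  0.1669] target [ 0.4719 -0.2271  0.1675] dp [0.0001 0.0008 0.0006] rot [-0.0001 -0.0001  0.0017] F [ 0.5284  0.1139 -0.9518]
housing now [ 0.5069 -0.2349  0.0814] yaw -9.49588334106444 axis z [ 0.0001 -0.0001  1.    ] 

56381.0 (309, 0, 331, 284)
35061.5 (0, 0, 254, 276)
6227.5 (544, 267, 96, 113)
1303.5 (444, 344, 59, 56)
994.0 (145, 364, 59, 36)
388.0 (369, 312, 27, 28)
247.5 (180, 48, 30, 26)
101.5 (326, 319, 10, 17)
```

```bash
python3 - <<'E'
from hand import *
v=load('p1')
S=np.array([[.4286,-.167,.012],[.4113,-.2722,.012]]);p=proj(v,S);print('screws pred',p)
for q in p:
    if 15<q[0]<625 and 15<q[1]<385: print('seen',dark(v,q,12,30),'diff world',plane(v,[dark(v,q,12,30)],.012))
g=cv2.cvtColor(v['im'],cv2.COLOR_BGR2GRAY)
rim=[[-.06,-.03,.034],[-.06,.03,.034],[-.06,-.03,0],[-.06,.03,0]]
print(pix(v,HT,rim))
for r in (120,140,160):
    d=np.abs(np.diff(cv2.GaussianBlur(g[r-1:r+2].mean(0).reshape(1,-1),(3,1),0).ravel()));print(r,[(i,int(d[i])) for i in np.where(d>10)[0] if 200<i<440])
for c in (262,275,385):
    d=np.diff(g[:,c-1:c+2].mean(1));print(c,[(i,int(d[i])) for i in np.where(abs(d)>8)[0] if 60<i<330])
E
```

```text
screws pred [[439.5081 -36.3833]
 [209.7829 -35.9912]]
[[230.111  165.5261]
 [414.0161 165.9213]
 [246.8385 104.5688]
 [398.1653 104.8822]]
120 [(np.int64(229), 11), (np.int64(230), 27), (np.int64(231), 30), (np.int64(232), 13), (np.int64(244), 10), (np.int64(245), 14), (np.int64(401), 25), (np.int64(402), 27), (np.int64(403), 12), (np.int64(417), 14), (np.int64(418), 15)]
140 [(np.int64(236), 14), (np.int64(238), 12), (np.int64(239), 30), (np.int64(240), 31), (np.int64(241), 12), (np.int64(409), 23), (np.int64(410), 29), (np.int64(411), 24), (np.int64(412), 17)]
160 [(np.int64(233), 24), (np.int64(234), 45), (np.int64(235), 33), (np.int64(411), 31), (np.int64(412), 45), (np.int64(413), 29)]
262 [(np.int64(65), -13), (np.int64(107), -18), (np.int64(108), -10), (np.int64(250), -9), (np.int64(251), -9), (np.int64(252), -9), (np.int64(253), -10), (np.int64(254), -9), (np.int64(287), 8)]
275 [(np.int64(65), -14), (np.int64(66), -10), (np.int64(107), -20), (np.int64(108), -11), (np.int64(190), 12), (np.int64(191), 20), (np.int64(302), -13), (np.int64(303), -11)]
385 [(np.int64(64), -13), (np.int64(65), -46), (np.int64(66), -23), (np.int64(107), -32), (np.int64(108), -46), (np.int64(109), -17), (np.int64(255), -11), (np.int64(281), 10), (np.int64(297), 14), (np.int64(298), 12), (np.int64(299), -8), (np.int64(300), -18), (np.int64(311), 12), (np.int64(312), 26), (np.int64(313), 25), (np.int64(314), 13)]
```

The image shows the housing about 0.95 mm off in tool +y and 0.6 mm forward. Correcting for that leaves almost nothing to move. I'll lower it in force-watched steps.

```bash
Z='[0,0,0],[0,0,0],[0,0,0],[0,0,0],[0,0,0]'; python3 -m inch '{"dp":[[-0.0006,0,-0.008],[0,0,-0.008],[0,0,-0.004],[0,0,-0.004],[0,0,-0.004],[0,0,-0.004],[0,0,0]],"rot":[[0,0,0],[0,0,0],[0,0,0],[0,0,0],[0,0,0],[0,0,0],[0,0,0]]}' | grep -E "contact|finger"; python3 tgt.py
```

```text
contact_force: [0.8, -0.3, -1.9]
finger_force: 70.7
t 12.425 tool [ 0.4712 -0.2276  0.1343] target [ 0.4719 -0.2271  0.1675] dp [0.0007 0.0005 0.0332] rot [-0.0006 -0.0011  0.0011] F [ 0.8329 -0.3379 -1.9438]
housing now [ 0.5062 -0.2345  0.0487] yaw -9.461797179407972 axis z [ 0.0011 -0.0006  1.    ]
```

```bash
python3 -m inch '{"dp":[[0,0,-0.005],[0,0,-0.005],[0,0,-0.005],[0,0,-0.005],[0,0,-0.005],[0,0,-0.005],[0,0,-0.003],[0,0,0]],"rot":[[0,0,0],[0,0,0],[0,0,0],[0,0,0],[0,0,0],[0,0,0],[0,0,0],[0,0,0]]}' | grep -E "contact|finger"; python3 tgt.py; python3 -m inch '{"dp":[[0,0,-0.002],[0,0,-0.001],[0,0,0]],"rot":[[0,0,0],[0,0,0],[0,0,0]]}' | grep -E "contact|finger"; python3 tgt.py
```

```text
contact_force: [-0.3, -0.0, -1.0]
finger_force: 71.7
t 13.425 tool [ 0.4712 -0.2276  0.1013] target [ 0.4719 -0.2271  0.1675] dp [0.0007 0.0005 0.0662] rot [-0.0006 -0.001   0.0011] F [-0.2807 -0.0151 -1.0282]
housing now [ 0.5062 -0.2345  0.0158] yaw -9.463648836032077 axis z [ 0.001  -0.0006  1.    ] 

contact_force: [-1.2, 0.6, -1.6]
finger_force: 71.7
t 13.8 tool [ 0.4713 -0.2276  0.0987] target [ 0.4719 -0.2271  0.1675] dp [0.0006 0.0006 0.0688] rot [-0.0003 -0.0005  0.0011] F [-1.1696  0.5944 -1.5954]
housing now [ 0.5063 -0.2346  0.0132] yaw -9.461098786042102 axis z [ 0.0005 -0.0003  1.    ]
```

```bash
for i in 1 2; do python3 -m inch '{"dp":[[0,0,-0.001],[0,0,-0.001],[0,0,0]],"rot":[[0,0,0],[0,0,0],[0,0,0]]}' | grep -E "contact|tool_pos"; done
```

```text
tool_pos: [0.4717, -0.2278, 0.0974]
contact_force: [0.6, 0.4, 1.2]
tool_pos: [0.472, -0.228, 0.0973]
contact_force: [-8.6, 4.3, 10.5]
```

It's seated: the underside reads 11.8 mm with 10 N of contact. I'll release and back out along the tool axis.

```bash
python3 -m inch '{"dp":[[0,0,0.001],[0,0,0],[0,0,0],[0,0,0],[0,0,0]],"rot":[[0,0,0],[0,0,0],[0,0,0],[0,0,0],[0,0,0]]}' 0.072; python3 -m inch '{"dp":[[0,0,0.01],[-0.01,0.002,0.02],[-0.02,0.003,0.03],[-0.02,0.003,0.035],[-0.02,0.003,0.04],[0,0,0.04],[0,0,0]],"rot":[[0,0,0],[0,0,0],[0,0,0],[0,0,0],[0,0,0],[0,0,0],[0,0,0]]}'; python3 - <<'E'
from h import *
np.set_printoptions(precision=4,suppress=True)
s=sense();print(Rq(s['eef_rot']))
v=snap('wrist','q1')
N=np.eye(4);N[:3,:3]=R.from_euler('z',np.radians(-9.4)).as_matrix();N[:3,3]=[.507,-.234,.012]
P=np.c_[np.array([[-.06,-.03,.034],[-.06,.03,.034],[.06,-.03,.034],[.06,.03,.034]]),np.ones(4)]@N.T
p=proj(v,P[:,:3]);print('rim pred',p);print('seen',sub(v,p,6))
S=proj(v,[[.4286,-.167,.012],[.4113,-.2722,.012]]);print(S,[dark(v,q,8) for q in S if 10<q[1]<390])
E
```

```text
t: 15.18
tool_pos: [0.4713, -0.2276, 0.0955]
eef_rot: [0.299, 0.077, 0.951, -0.025]
contact_force: [-0.2, 0.7, 0.3]
grip_width: 0.0719
finger_force: 0.0
t: 16.05
tool_pos: [0.4017, -0.2172, 0.2767]
eef_rot: [0.303, 0.077, 0.949, -0.028]
contact_force: [-0.4, -0.8, -0.1]
grip_width: 0.0721
finger_force: 0.0
[[-0.8046  0.1629  0.571 ]
 [ 0.1287  0.9866 -0.1001]
 [-0.5796 -0.0071 -0.8148]]
rim pred [[292.3066  75.5165]
 [361.0947  75.7106]
 [300.5176 170.7133]
 [351.3821 170.9394]]
seen [[291.6601  79.523 ]
 [363.4197  79.6664]
 [298.9122 171.2436]
 [351.3821 170.9394]]
[[388.4613  24.0507]
 [265.5484  23.9544]] [array([388.5162,  24.3976]), array([265.7062,  23.5925])]
```

The nest screws match their predicted pixels to within 0.5 px. The locators confuse the rim corner fit, so I'll check the rim along its open sections.

```bash
python3 - <<'E'
from h import *
np.set_printoptions(precision=2,suppress=True)
v=load('q1')
N=np.eye(4);N[:3,:3]=R.from_euler('z',np.radians(-9.4)).as_matrix();N[:3,3]=[.507,-.234,.012]
pr=lambda Q:proj(v,(np.c_[np.array(Q,float),np.ones(len(Q))]@N.T)[:,:3])
g=cv2.cvtColor(v['im'],cv2.COLOR_BGR2GRAY).astype(float)
for x in(-.02,0,.015):
    p=pr([[x,y,.034] for y in(-.03,-.026,.026,.03)]);r=int(round(p[:,1].mean()));d=np.diff(g[r-1:r+2].mean(0));print(r,p[:,0],[(int(i),int(d[i])) for i in np.where(abs(d)>6)[0] if 270<i<385])
for y in(-.014,.014,-.018,.018):
    p=pr([[x,y,z] for x,z in((-.06,0),(-.06,.034),(-.056,.034),(.056,.034),(.06,.034),(.06,0))]);c=int(round(p[1,0]));d=np.diff(g[:,c-1:c+2].mean(1));print(c,p[:,1],[(int(i),int(d[i])) for i in np.where(abs(d)>6)[0] if 40<i<190])
print('stub tip top',pr([[-.082,0,.03],[-.082,0,.018]]))
E
```

```text
114 [295.63 299.73 353.05 357.16] [(291, -16), (292, -32), (298, -15), (299, -19), (301, 20), (302, 18), (343, -19), (344, -17), (349, -7), (352, 37), (353, 7), (356, 31), (357, 14), (365, -37), (366, -13), (368, -8), (370, 20), (371, 23), (372, 14), (384, 15)]
130 [297.04 300.93 351.59 355.49] [(292, -12), (293, -32), (294, -8), (299, -7), (300, -28), (302, 17), (303, 18), (341, -7), (342, -23), (343, -12), (348, -8), (350, 16), (351, 27), (354, 19), (355, 23), (356, 7), (367, -7), (368, -10), (382, 17)]
142 [298.   301.76 350.59 354.35] [(272, -26), (281, -11), (282, -14), (284, -12), (288, 10), (291, 6), (294, -10), (297, -12), (300, -13), (301, -23), (303, 23), (304, 11), (341, -9), (342, -24), (347, -8), (349, 17), (350, 26), (353, 19), (354, 12), (360, 11), (379, 16), (380, 10)]
311 [ 56.29  75.59  79.84 168.41 170.78 151.01] [(57, -14), (58, -11), (76, 18), (77, 14), (144, -14), (145, -10), (159, 13), (160, 11), (163, -11), (164, -14), (165, -8), (168, 9), (169, 18), (170, 9), (171, 15), (172, 8), (176, 13), (177, 11), (187, 10)]
343 [ 56.37  75.68  79.93 168.52 170.88 151.1 ]
[... 327 characters left out ...]
, 11), (176, 23), (177, 8), (187, 7), (188, 7)]
306 [ 56.28  75.58  79.83 168.39 170.76 150.99] [(43, 12), (44, 8), (66, 8), (67, 29), (68, 10), (70, -12), (71, 10), (78, -6), (79, -49), (80, -21), (81, -23), (82, 11), (83, 19), (144, -18), (145, -13), (149, 15), (151, -11), (152, -8), (159, 8), (160, 12), (163, -11), (168, 8), (169, 17), (170, 10), (171, 17), (176, 18), (177, 9), (187, 10)]
347 [ 56.38  75.69  79.94 168.53 170.9  151.11] [(42, -11), (43, -16), (71, 19), (75, 12), (78, -9), (79, -44), (80, -16), (81, -22), (82, 9), (83, 19), (90, -20), (91, -16), (168, 6), (169, 16), (171, 13), (172, 8), (176, 22), (177, 8), (187, 7), (188, 7)]
stub tip top [[326.88  47.97]
 [326.88  41.19]]
```

The housing is home, with edges within about 1 mm of prediction. Now I'll upright the tool, turn it, and look at the cover from above.

```bash
python3 -m inch '{"dp":[[0,0,0.015],[0,0,0.015],[0,0.02,0.01],[0,0.03,0]],"rot":[[0.0268,0.152,0],[0.0268,0.152,0],[0.0268,0.152,0],[0.0268,0.152,0]]}' 0.06 >/dev/null; python3 -m inch '{"dp":[[0.007,0.025,-0.005],[0.007,0.025,-0.005],[0.007,0.025,-0.005],[0.007,0.025,-0.005],[0.007,0.025,-0.01],[0.007,0.025,-0.01],[0.007,0.025,-0.01],[0.007,0.025,-0.01],[0.007,0.0,-0.01],[0,0,0]],"rot":[[0,0,-0.168],[0,0,-0.168],[0,0,-0.168],[0,0,-0.168],[0,0,-0.168],[0,0,-0.168],[0,0,-0.168],[0,0,-0.168],[0,0,-0.168],[0,0,0]]}'; cat > cov.py <<'E'
from h import *
import sys
np.set_printoptions(precision=4,suppress=True)
s=sense();A=Rq(s['eef_rot']);print(s['tool_pos'],'psi',np.degrees(np.arctan2(A[1,0],A[0,0])),'zt',A[:,2])
v=snap('wrist',sys.argv[1])
m,cs=blobs(v['im'],(5,150,100),(18,255,255),1500)
for c in cs[:3]:
    B=cv2.boxPoints(cv2.minAreaRect(c));P=plane(v,B,.006)[:,:2];e=[P[1]-P[0],P[2]-P[1]];e.sort(key=np.linalg.norm)
    print(cv2.minAreaRect(c)[0],[np.linalg.norm(x) for x in e],P.mean(0),np.degrees(np.arctan(e[1][1]/e[1][0])),B.ravel())
E
python3 cov.py k1
```

```text
t: 17.85
tool_pos: [0.4637, 0.0337, 0.2384]
eef_rot: [-0.002, 0.742, 0.67, 0.002]
contact_force: [-0.5, 0.7, -0.2]
grip_width: 0.0599
finger_force: 0.0
[0.4637 0.0337 0.2384] psi 84.11100786986424 zt [ 0.001   0.0062 -1.    ]
(326.2225646972656, 203.06698608398438) [np.float64(0.06003479853509236), np.float64(0.1183798272192123)] [0.4641 0.0088] -4.254063301977768 [266.8237 177.0052 383.987  173.5592 385.6214 229.1288 268.4581 232.5748]
```

```bash
python3 - <<'E'
from h import *
np.set_printoptions(precision=4,suppress=True)
def cor(t):
    v=load(t);m,cs=blobs(v['im'],(5,150,100),(18,255,255),1500)
    c=min(cs,key=lambda c:np.linalg.norm(plane(v,[cv2.minAreaRect(c)[0]],.006)[0,:2]-[.464,.009])).reshape(-1,2).astype(float)
    P=plane(v,c,.006)[:,:2]-[.464,.0088];a=np.radians(-4.5);Q=P@np.array([[np.cos(a),-np.sin(a)],[np.sin(a),np.cos(a)]])
    L=[]
    for k,s,w in((0,-1,.02),(0,1,.02),(1,-1,.05),(1,1,.05)):
        h=(.06,.03)[k];sel=(abs(Q[:,1-k])<w)&(s*Q[:,k]>h-.008)
        if k==1: sel&=abs(Q[:,0])>.012
        l=cv2.fitLine(P[sel].astype(np.float32),cv2.DIST_HUBER,0,1e-4,1e-4).ravel();L.append(l);print(t,k,s,np.degrees(np.arctan(l[1]/l[0])),sel.sum())
    X=[]
    for i in(0,1):
        for j in(2,3):
            p=np.linalg.solve(np.c_[L[i][:2],-L[j][:2]],L[j][2:]-L[i][2:]);X.append(L[i][2:]+p[0]*L[i][:2])
    X=np.array(X)+[.464,.0088];print(X.ravel(),X.mean(0));return v,proj(v,np.c_[X,np.full(4,.006)])
a,b,c=cor('k1'),cor('c1'),cor('n2')
print(tri(a[0],a[1],b[0],b[1]));print(tri(a[0],a[1],c[0],c[1]))
v=a[0]
hsv=cv2.cvtColor(v['im'],cv2.COLOR_BGR2HSV)[:,:,2]
for r in(190,203,216): print(r,hsv[r,295:360].tolist())
E
```

```text
k1 0 -1 85.7661 37
k1 0 1 86.979416 37
k1 1 -1 -4.068848 71
k1 1 1 -4.2018747 75
[ 0.403  -0.0165  0.4074  0.0425  0.5222 -0.025   0.5253  0.0339] [0.4645 0.0087]
c1 0 -1 86.24256 34
c1 0 1 85.76005 32
c1 1 -1 -4.270431 63
c1 1 1 -4.192671 63
[ 0.4038 -0.0167  0.4076  0.0418  0.5214 -0.0254  0.5257  0.0331] [0.4646 0.0082]
n2 0 -1 85.80124 38
n2 0 1 85.339874 34
n2 1 -1 -4.150208 70
n2 1 1 -4.2609067 71
[ 0.4034 -0.0175  0.4077  0.042   0.521  -0.026   0.5258  0.0332] [0.4645 0.0079]
[[ 0.4034 -0.0165  0.0063  0.0007]
 [ 0.4074  0.0422  0.0047  0.0005]
 [ 0.5222 -0.0255  0.0045  0.0007]
 [ 0.5259  0.0335  0.0046  0.0005]]
[[ 0.4029 -0.017   0.0046  0.0004]
 [ 0.4074  0.0424  0.0052  0.0004]
 [ 0.5218 -0.0256  0.0045  0.0013]
 [ 0.5258  0.0336  0.0049  0.0004]]
190 [168, 170, 169, 168, 170, 169, 169, 169, 167, 169, 169, 170, 167, 171, 170, 167, 169, 168, 169, 168, 171, 170, 169, 167, 158, 166, 167, 169, 169, 167, 170, 170, 170, 168, 169, 169, 170, 168, 154, 166, 169, 167, 168, 169, 169, 169, 169, 170, 168, 169, 169, 170, 171, 170, 168, 170, 168, 168, 169, 167, 170, 170, 168, 169, 169]
203 [169, 168, 169, 168, 167, 169, 169, 167, 169, 168, 167, 167, 168, 168, 169, 167, 170, 167, 167, 168, 170, 166, 167, 165, 142, 165, 167, 170, 168, 168, 170, 168, 168, 168, 166, 168, 168, 168, 159, 166, 169, 167, 167, 168, 168, 168, 167, 168, 167, 169, 168, 168, 169, 165, 169, 168, 170, 169, 167, 167, 166, 169, 165, 165, 169]
216 [115, 115, 111, 108, 113, 113, 114, 115, 112, 113, 113, 108, 115, 115, 113, 112, 113, 113, 113, 112, 113, 112, 114, 111, 112, 113, 111, 115, 113, 114, 112, 113, 113, 113, 111, 114, 114, 111, 114, 107, 112, 112, 115, 108, 115, 113, 112, 115, 109, 113, 114, 112, 113, 114, 115, 112, 111, 115, 111, 113, 115, 113, 113, 115, 113]
```

The cover is at (0.4645, 0.0083) with angle -4.2°. Its corners triangulate to z of about 5 mm, which fits. I'll line up, pre-close to 34 mm and descend.

```bash
python3 -m inch '{"dp":[[0.0008,-0.0127,-0.02],[0,-0.0127,-0.03],[0,0,-0.03],[0,0,-0.03],[0,0,-0.01],[0,0,0],[0,0,0]],"rot":[[-0.006,0.001,0.029],[0,0,0],[0,0,0],[0,0,0],[0,0,0],[0,0,0],[0,0,0]]}' 0.034; python3 - <<'E'
from h import *
s=sense();A=Rq(s['eef_rot']);print(s['tool_pos'],np.degrees(np.arctan2(A[1,0],A[0,0])),A[:,2])
v=snap('wrist','k2');hsv=cv2.cvtColor(v['im'],cv2.COLOR_BGR2HSV)[:,:,2]
a=np.radians(-4.2);c=np.array([.4645,.0083])
for y in (-.015,0,.015,.021):
    p=proj(v,[[*(c+[x*np.cos(a)-y*np.sin(a),x*np.sin(a)+y*np.cos(a)]),.026] for x in(-.007,.007)]);r=int(p[0,1]);print(p.ravel())
    if 2<r<398:
        d=np.diff(hsv[r-1:r+2].astype(float).mean(0));print([(int(i),int(d[i])) for i in np.where(abs(d)>7)[0] if abs(i-p[:,0].mean())<50])
E
```

```text
t: 18.77
tool_pos: [0.4658, 0.0079, 0.1224]
eef_rot: [0.002, 0.733, 0.68, 0.003]
contact_force: [0.3, -0.2, 0.0]
grip_width: 0.034
finger_force: 0.0
[0.46580674 0.00787843 0.12239327] 85.67571429688256 [ 6.84229444e-03  2.98352739e-04 -9.99976547e-01]
[308.5107584  252.35624582 331.94748851 252.20216888]
[(277, -13), (278, -36), (279, -14), (288, 8), (289, 47), (290, 42), (356, -37), (357, -39), (358, -18), (367, 13), (368, 36), (369, 13)]
[308.09935567 228.86233262 332.04596595 228.71809858]
[(275, -19), (276, -26), (307, 14), (308, 9), (319, -13), (330, -8), (346, -7), (368, 9), (369, 38), (370, 7)]
[307.66549569 204.32580024 332.15106518 204.19241766]
[(306, -32), (307, 22), (308, 14), (330, -13), (331, 15)]
[307.48517804 194.19903929 332.19511423 194.07031044]
[(306, -25), (307, 11), (308, 9), (330, -11), (331, 19)]
```

```bash
python3 -m inch '{"dp":[[-0.0015,0,-0.008],[0,0,-0.006],[0,0,-0.006],[0,0,0],[0,0,0]],"rot":[[0,0.0068,0],[0,0,0],[0,0,0],[0,0,0],[0,0,0]]}' | grep -E "tool|contact"; python3 -m inch '{"dp":[[0,0,-0.003],[0,0,-0.003],[0,0,0]],"rot":[[0,0,0],[0,0,0],[0,0,0]]}'| grep -E "tool|contact"; python3 -m inch '{"dp":[[0,0,-0.002],[0,0,-0.002],[0,0,0]],"rot":[[0,0,0],[0,0,0],[0,0,0]]}'| grep -E "tool|contact"
```

```text
tool_pos: [0.4637, 0.0079, 0.1008]
contact_force: [0.2, -0.2, 0.3]
tool_pos: [0.4634, 0.008, 0.0944]
contact_force: [-0.5, -0.6, -0.4]
tool_pos: [0.4635, 0.0079, 0.0905]
contact_force: [0.1, 0.5, 0.1]
```

```bash
for i in 1 2; do python3 -m inch '{"dp":[[0,0,-0.002],[0,0,-0.001],[0,0,0]],"rot":[[0,0,0],[0,0,0],[0,0,0]]}'| grep -E "tool|contact"; done
```

```text
tool_pos: [0.4636, 0.008, 0.0876]
contact_force: [-0.3, -0.5, -0.1]
tool_pos: [0.4635, 0.0079, 0.0846]
contact_force: [-0.1, -0.5, 0.8]
```

```bash
python3 -m inch '{"dp":[[0.0008,0,0],[0,0,0],[0,0,0],[0,0,0],[0,0,0]],"rot":[[0,0,0],[0,0,0],[0,0,0],[0,0,0],[0,0,0]]}' 0.005; python3 -m inch '{"dp":[[0,0,0.004],[0,0,0.01],[0,0,0.02],[0,0,0.03],[0,0,0.03],[0,0,0.03],[0,0,0]],"rot":[[0,0,0],[0,0,0],[0,0,0],[0,0,0],[0,0,0],[0,0,0],[0,0,0]]}'; python3 - <<'E'
from h import *
np.set_printoptions(precision=4,suppress=True)
s=sense();A=Rq(s['eef_rot']);print(s['tool_pos'],A)
v=snap('wrist','k3')
m,cs=blobs(v['im'],(5,150,60),(18,255,255),1500)
for c in cs[:2]:print(cv2.minAreaRect(c),cv2.contourArea(c))
g=cv2.cvtColor(v['im'],cv2.COLOR_BGR2HSV)[:,:,0]
u=np.vstack([np.where(m[r])[0][[0,-1]] if m[r].any() else [0,0] for r in range(120,330,15)]);print(u.tolist())
print([ (x,np.where(m[:,x])[0][[0,-1]].tolist()) for x in (230,260,290,360,390,420) if m[:,x].any()])
E
```

```text
t: 21.58
tool_pos: [0.4646, 0.0079, 0.085]
eef_rot: [-0.001, 0.733, 0.68, -0.0]
contact_force: [-0.1, -0.4, 2.2]
grip_width: 0.012
finger_force: 61.3
t: 22.45
tool_pos: [0.4654, 0.0079, 0.212]
eef_rot: [0.001, 0.733, 0.68, 0.001]
contact_force: [0.3, -0.6, -0.2]
grip_width: 0.0127
finger_force: 60.9
[0.4654 0.0079 0.212 ] [[ 0.076   0.9971  0.0033]
 [ 0.9971 -0.076   0.0002]
 [ 0.0004  0.0033 -1.    ]]
((324.0, 241.5), (115.0, 238.0), 90.0) 18663.5
[[0, 0], [0, 0], [0, 0], [0, 0], [0, 0], [206, 442], [207, 440], [209, 438], [210, 437], [212, 435], [214, 433], [311, 337], [0, 0], [0, 0]]
[(230, [185, 269]), (260, [185, 279]), (290, [184, 240]), (360, [184, 240]), (390, [184, 279]), (420, [185, 272])]
```

The cover is held square: its front edge is level at row 184.5 and centred at column 324. I'll carry it to a hover above the nest.

```bash
python3 -m inch '{"dp":[[0.007,-0.03,0],[0.007,-0.042,0],[0.007,-0.046,0],[0.007,-0.046,0],[0.007,-0.045,0],[0.0066,-0.034,0],[0,0,-0.02],[0,0,-0.02],[0,0,0],[0,0,0]],"rot":[[0,0,-0.0147],[0,0,-0.0147],[0,0,-0.0147],[0,0,-0.0147],[0,0,-0.0147],[0,0,-0.0147],[0,0,0],[0,0,0],[0,0,0],[0,0,0]]}'; python3 - <<'E'
from h import *
np.set_printoptions(precision=4,suppress=True)
s=sense();A=Rq(s['eef_rot']);print(s['tool_pos'],np.degrees(np.arctan2(A[1,1],A[0,1])),A[:,2], 'dp',np.array([.507,-.235,.131])-s['tool_pos'])
E
```

```text
t: 23.75
tool_pos: [0.506, -0.2341, 0.1687]
eef_rot: [-0.001, 0.762, 0.647, -0.001]
contact_force: [-0.1, 0.0, -0.3]
grip_width: 0.0125
finger_force: 60.9
[ 0.506  -0.2341  0.1687] -9.338292266524764 [-0.0025  0.0009 -1.    ] dp [ 0.001  -0.0009 -0.0377]
```

```bash
cat > f.py <<'E'
from h import *
np.set_printoptions(precision=4,suppress=True)
s=sense();A=Rq(s['eef_rot']);print(s['tool_pos'],np.degrees(np.arctan2(A[1,1],A[0,1])),A[:2,2],s['contact_force'])
E
python3 -m inch '{"dp":[[0.001,-0.0009,-0.006],[0,0,-0.006],[0,0,-0.004],[0,0,-0.003],[0,0,-0.003],[0,0,0]],"rot":[[-0.0009,-0.0025,0],[0,0,0],[0,0,0],[0,0,0],[0,0,0],[0,0,0]]}'>/dev/null; python3 f.py;  python3 -m inch '{"dp":[[0,0,-0.003],[0,0,-0.003],[0,0,-0.003],[0,0,0]],"rot":[[0,0,0],[0,0,0],[0,0,0],[0,0,0]]}'>/dev/null; python3 f.py
```

```text
[ 0.5069 -0.2359  0.1464] -9.417117612037067 [-0.0003  0.    ] [ 0.7189  0.4123 -0.7685]
[ 0.5071 -0.2357  0.1376] -9.40060017433574 [0.0004 0.0003] [ 0.4779  1.2242 -0.4096]
```

```bash
python3 -m inch '{"dp":[[0,0.0006,-0.003],[0,0,-0.002],[0,0,0]],"rot":[[0,0,0],[0,0,0],[0,0,0]]}'>/dev/null; python3 f.py;  python3 -m inch '{"dp":[[0,0,-0.001],[0,0,-0.001],[0,0,0]],"rot":[[0,0,0],[0,0,0],[0,0,0]]}'>/dev/null; python3 f.py
```

```text
[ 0.5068 -0.2354  0.1322] -9.419521641642314 [-0.0006 -0.0001] [ 0.9727 -0.4788 -0.5478]
[ 0.5071 -0.2354  0.1311] -9.413162451079232 [ 0.0004 -0.0006] [-0.4632 -0.5677  1.1165]
```

```bash
python3 -m inch '{"dp":[[0,0,-0.001],[0,0,0],[0,0,0]],"rot":[[0,0,0],[0,0,0],[0,0,0]]}'>/dev/null; python3 f.py;  python3 -m inch '{"dp":[[0,0,0.001],[0,0,0],[0,0,0],[0,0,0]],"rot":[[0,0,0],[0,0,0],[0,0,0],[0,0,0]]}' 0.034; python3 -m inch '{"dp":[[0,0,0.005],[0,0,0.01],[0,0,0.02],[0,0,0.03],[0,0,0.04],[0,-0.02,0.03],[0,-0.02,0.01],[0,0,0]],"rot":[[0,0,0],[0,0,0],[0,0,0],[0,0,0],[0,0,0],[0,0,0],[0,0,0],[0,0,0]]}'; python3 - <<'E'
from h import *
np.set_printoptions(precision=4,suppress=True)
v=snap('wrist','z1')
m,cs=blobs(v['im'],(5,150,60),(18,255,255),1500)
for c in cs[:2]:
    B=cv2.boxPoints(cv2.minAreaRect(c));P=plane(v,B,.052)[:,:2];e=[P[1]-P[0],P[2]-P[1]];e.sort(key=np.linalg.norm);print(cv2.minAreaRect(c),[np.linalg.norm(x) for x in e],P.mean(0),np.degrees(np.arctan(e[1][1]/e[1][0])))
S=[[.4286,-.167,.012],[.4113,-.2722,.012],[.6028,-.196,.012]];p=proj(v,S);print(p)
E
```

```text
[ 0.5071 -0.2354  0.1311] -9.414915105147498 [ 0.0008 -0.0007] [-3.0242  0.5333  4.8316]
t: 26.62
tool_pos: [0.507, -0.2353, 0.1305]
eef_rot: [0.0, 0.763, 0.647, -0.0]
contact_force: [0.0, -0.2, 0.5]
grip_width: 0.0341
finger_force: 0.0
t: 27.62
tool_pos: [0.5071, -0.2764, 0.2784]
eef_rot: [0.002, 0.763, 0.646, 0.0]
contact_force: [-0.1, -0.5, -0.9]
grip_width: 0.034
finger_force: 0.0
((315.0, 137.5), (63.0, 128.0), 90.0) [np.float64(0.05956278517284786), np.float64(0.11911231399353046)] [ 0.5069 -0.2351] -9.548452528609772
[[229.6924  81.6217]
 [238.0901 182.3593]
 [400.6458  81.3866]]
```

The cover measures 119 x 60 mm at z = 52 mm. It is centred at (0.507, -0.235) and square to the nest, so I'm handing in.

```bash
python3 -c "
from rig import *
print(sign_off())"
```

```text
the job is handed in; nothing more can be done
None
```

The job is handed in: my last measurements show the housing home in the welding nest and the orange cover flat and square on top, rib up and released, after 27.6 s of robot time; the hand-in returned no verdict, and I did not re-measure the bystanders at the end.

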